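# Index the coupon turntable and hold the thickness gauge on the marked coupon

### The arm

A 6-joint arm with a two-finger parallel gripper is mounted at the origin on a cart in front of the work surface, level with it; the furniture and walls round the work are solid. World frame = base frame: x ahead of the robot, y to its left, z up, the work surface at z = 0. Lengths are in m, angles in rad, forces in N, time in s.
With the tool pointing down it reaches from about 0.375 to 0.975 m from the base axis. Payload 3.8 kg.
Tool frame: the origin (TCP) lies at the very end of the fingers, on their centre line; the grasp point (between the pads) lies 19 mm behind it; y points along the fingers, x is the direction in which the jaws open and shut, and the axes are right-handed (so a half turn about y gives the same grasp; the last joint's range is limited). The gripper opens to 88 mm and grips with 3 to 60 N. Pads are 18 mm wide; open, the fingers measure 123 mm over their backs; the gripper's body (75 mm by 187 mm) begins 45 mm behind the grasp point.
Start: joints at [-1.192, 0.264, 1.604, -0, 1.274, -0.037], TCP at [0.273, -0.617, 0.239] pointing down, gripper open.
Joint ranges: [-2.63, 2.63], [-0.94, 2.18], [0.31, 2.57], [-1.31, 4.45], [0, 2.66], [-2.55, 2.55]. Speed limits (rad/s): [2.57, 2.57, 3.14, 3.14, 3.14, 3.14].

### API

Orientations are given as a rotation vector (axis times angle).
In Python, from cell import sensors, capture, camera_params, bot, nets gives the robot as it stands. The module is installed in compiled form; this text tells all that it offers.
- The arm moves only by the tool arm_command, never from a script. Its argument "increments" is a list of rows, each a list of 7 numbers: the turn, a rotation vector about the tool's x, y, z normalised to -1 to 1, where 1 is 0.15 rad, then the shift along the tool's x, y, z normalised to -1 to 1, where 1 is 30 mm, then the gripper's target within -1 to 1 (shut at 1, half-way at 0, fully open at -1). In form: [[ax, ay, az, tx, ty, tz, gripper], ...]. A call has 1 to 10 rows; each row shifts and turns the pose as measured when the row begins, along the tool's axes as they then stand; what a row does not reach is not made up. A row lasts 1/8 s, in which the tool goes at most 62.5 mm and 10.7 degrees, less where a joint would pass 70% of its speed; a pose out of reach is approached as far as the arm can. A call with a number of a shift or a turn outside -1 to 1 is refused whole. A call with a gripper value outside its range is refused whole. The fingers move at their own pace and stop on an object; the grip force is fixed at half the most. Time passes only in rows, so rows that do not move let the fingers close. It gives the time, the measured TCP pose, the force and the opening at its end, in the units of the state.
- sensors.observe(): the state, without advancing time (a new reading comes with each control period).
- capture(name): name is "scene" or "top" or "wrist"; returns the picture (384x512x3 uint8, red, green, blue); there is no depth.
- camera_params(name): a dict with "fovy" (degrees; the focal length in pixels is half the picture's height over the tangent of half this angle, whatever the lens; pixels are square), "cx", "cy" (the principal point, pixels), "extrinsics" (4x4, takes a point from world to camera coordinates); the wrist camera has in their place "mount" (4x4, takes a point from camera to tool coordinates, whose origin is the TCP and whose axes are the tool frame's). Camera axes: x right, y down, z forward; pixel columns grow to the right and rows downward; lengths in m; the calibration is good to about 2 mm. A picture is of the moment at which its call begins: read the wrist's pose just before it. camera_params takes no time and is no camera call.
- bot.finish_job(): hands the job in, once; it reports no verdict.
Trained networks look in the newest picture that a camera, given by its name, has taken for a name from the list of things; names that differ only in an ending like _2 or _b are one class to them, and where a whole thing is asked for, a point or a joint stands for the part that bears it (a point fixed in the world has none). Each returns a list of dicts, best first, with "score" (0 to 1); they miss things now and then, are a little off and sometimes report something else, mostly with a low value. They report only what shows in the picture. A call takes as long as a camera call. They do not tell look-alikes from the thing itself.
- nets.boxes_of(target, camera): "point" ([row, column] in pixels, amid what is visible of it).
- nets.cut_out(target, camera): "region" (384x512 bool, what is visible of it) and "point" ([row, column] in pixels, amid what is visible of it).
- nets.spot_point(target, camera): "point" ([row, column] in pixels: a listed point, or the origin of a listed thing).
The state is a dict: "t": time; "joint_positions": joint angles; "joint_velocities": joint speeds; "tau": joint torques, N m; "tool_pos": TCP position; "tcp_rot": TCP orientation; "force": force on the tool from outside, world axes, zero at the start; "wrist_torque": the same for the moment, N m; "opening": opening from 0.0 (shut) to 1.0 (fully open).
Only numpy, scipy, OpenCV 4.12 (cv2) and the standard library are available. Lean on these libraries where they do the work, as an engineer would, in place of code of your own. Each camera call takes 0.05 s, during which the arm holds its last target. There are 200 camera calls.

### The job

Turn the specimen turntable (it has a bar knob on top) until the round coupon with the ring mark clicks into place at the pointer on the base. Then take the pen-like thickness gauge out of its stand and hold it on that coupon, the tip inside the ring, the gauge square to the coupon's sloping face (not vertical), pressing lightly so that the sprung tip is about half-way in. Never bottom the tip out, leave the bottles and vial round about where they are, and finish while still holding the gauge there steadily.

Things in the scene. Friction and masses are not known exactly. Their poses are not given: they have to be found in the camera images.
- indexer_base: Grey round foot, 156 mm across, fixed, under an aluminium turntable 180 mm across (49 mm high at its flat rim, then a 20 degree cone up to 66 mm at the hub). Origin: centre of its underside, on the turntable's axis; z up. A steel pointer block 10 x 14 mm, 35 mm high, stands 101 mm from the axis along -x of this frame, roughly towards the robot; a click pin post, 100 mm high, at the back (+x).
- turntable (a joint): Angle of the turntable, rad, growing anticlockwise from above. 0 = marked coupon at the pointer; there a weighted pin at the back drops between two ridges of the rim and keeps it within about 0.02. Stops at -0.05 and 1.41; started at 0.45 to 1.35. Turning takes up to about 0.15 N m at the click, little elsewhere. Five steel coupons at 72 degree steps: four square, 28 mm, one round and marked.
- knob (a point): Top centre of the black bar knob on the turntable's axis, 102 mm above the worktop. The bar is 44 mm long, 14 mm thick, 30 mm high, on a hub 46 mm across and 6 mm high; pinch it across its 14 mm thickness. Axes turn with the turntable: x along the bar's length, y across its thickness; the marked coupon lies towards -x.
- spot (a point): The round steel coupon, 34 mm across, fixed on the turntable's slope 56 mm from the axis, with a dark ring mark of 18 mm inner diameter. Origin: the spot to gauge, at the ring's centre on the face, 59 mm above the worktop; z square out of the face, 20 degrees from vertical, leaning outwards from the axis; x in the face, up the slope towards the axis.
- gauge: Pen-like loose gauge, 144 mm long, about 0.13 kg, upright in its stand. Origin: end of its sprung tip when fully out (11 mm above the worktop at the start); z from tip to top. Round-nosed steel tip 8 mm thick, 13 mm out of the steel barrel (21 mm thick, up to 55 mm); black flange 34 mm across, 55 to 61 mm; white round grip 24 mm thick, 61 to 140 mm; small cap to 144 mm.
- gauge_tip (a joint): How far the gauge's sprung tip is pushed in, m: 0 = fully out, 0.010 = bottomed. The spring gives 0.9 N at first touch and 0.45 N more per mm, about 3.2 N half-way in.
- nose (a point): The end of the round nose of the gauge's tip (moves with the tip); z along the gauge towards its top.
- gauge_stand: White plastic stand fixed to the worktop: foot 56 mm across, upright tube 36 mm across and 66 mm high, bore 25 mm, open at the top. The gauge's flange rests on the rim, its barrel and tip hang free in the bore; lift it straight up by at least 60 mm. Origin: centre of the underside.
- white_bottle: Bystander, loose: white bottle 47 mm across, 92 mm high. Origin: centre of its underside.
- vial: Bystander, loose: small black-capped vial 22 mm across, 46 mm high. Origin: centre of its underside.
- click_pin: Loose brass pin of the click, 10 mm thick, 53 mm long with a 16 mm head, upright in the guide of the post at the back of the indexer; rides on the turntable's rim. Not to be handled. Origin: its lower end.
Not all that is in view belongs to the job. Leave any green or purple look-alike of the gauge_stand alone.

How it is judged:
On the way, in this order (a step that is already met when the one before it is completed fails the run):
1. the turntable rests at its click with the marked coupon at the pointer, the gauge still in its stand (value of joint turntable between -0.06 and 0.06 rad and z of gauge in the frame of gauge_stand below 0.03 m), for 0.2 s.
2. the gauge is lifted out of its stand in the fingers (contact force between the fingers and gauge above 1 N and height (world z) of gauge above 0.068 m and contact force between gauge and gauge_stand below 0.1 N and contact force between gauge and indexer_base below 0.1 N), for 0.1 s.
At the end, for the whole second after the job is handed in: Through the last second the fingers hold the gauge still and clear of its stand; turntable within 0.06 rad of the click at 0; nose within 8 mm of the ring's centre; gauge within 0.14 rad of square to the coupon's face; tip 2 to 8 mm in, 1 to 7 N (value of joint turntable between -0.06 and 0.06 rad and distance between nose and spot below 0.008 m and angle between the z axis of gauge and the z axis of spot, either way round below 0.14 rad and value of joint gauge_tip between 0.002 and 0.008 m and contact force between gauge and indexer_base between 1 and 7 N and contact force between the fingers and gauge above 1 N and contact force between gauge and gauge_stand below 0.1 N and linear speed of gauge below 0.02 m/s); the arm keeps its last pose, push and grip.
It fails at once if the gauge's tip is bottomed out (more than 9.5 mm in) or pressed on the coupon with over 15 N (value of joint gauge_tip above 0.0095 m or contact force between gauge and indexer_base above 15 N).
It fails at once if the white bottle or the vial is moved by more than 30 mm (distance of any of white_bottle, vial from where it was at the start of the episode above 0.03 m).
It also fails if it takes over 51 s, if anything falls off the work surface, if the arm or the gripper's body presses on something with over 40 N, if the wrist force passes 120 N, or if a joint passes its speed limit or range.

## Working session

There is one attempt and no reset: what is moved stays moved. The work goes in short steps, Python scripts to look and compute and a tool call to move; the robot and the scene stay as the last step left them, time stands still between calls to the robot, and variables do not carry over. Pictures are saved under pics/ and viewed, about 8 in all and at most 12, crops included, and the job is handed in when it is done.

Besides the shell and the picture viewer there is one more tool, called as name([rows], argument=value, ...), one row to a line, values as JSON. arm_command: Moves the arm, as the interface text tells. Scaled input: -1 to 1 covers 30 mm each way for a shift and 0.15 rad each way for a turn. Its arguments: {"type":"object","properties":{"increments":{"type":"array","items":{"type":"array","items":{"type":"number"}}}},"required":["increments"]}

```bash
mkdir -p pics
cat > h.py <<'E'
import numpy as np, cv2
from cell import sensors, capture, camera_params, bot, nets
from scipy.spatial.transform import Rotation as R
def st():
    s=sensors.observe(); return s,np.array(s["tool_pos"]),R.from_rotvec(s["tcp_rot"])
def cam(name):
    p=camera_params(name); f=192/np.tan(np.radians(p["fovy"])/2)
    if name=="wrist":
        s,t,r=st(); T=np.eye(4);T[:3,:3]=r.as_matrix();T[:3,3]=t; C=T@np.array(p["mount"])
    else: C=np.linalg.inv(np.array(p["extrinsics"]))
    return f,p["cx"],p["cy"],C
def ray(c,pt):
    f,cx,cy,C=c; d=C[:3,:3]@np.array([(pt[1]-cx)/f,(pt[0]-cy)/f,1]); return C[:3,3],d
def atz(c,pt,z):
    o,d=ray(c,pt); return o+d*(z-o[2])/d[2]
def proj(c,P):
    f,cx,cy,C=c; q=np.linalg.inv(C)@np.append(P,1); return np.array([cy+f*q[1]/q[2],cx+f*q[0]/q[2]])
def tri(rs):
    A=np.zeros((3,3));b=np.zeros(3)
    for o,d in rs:
        d=d/np.linalg.norm(d);M=np.eye(3)-np.outer(d,d);A+=M;b+=M@o
    return np.linalg.solve(A,b)
def save(im,n): cv2.imwrite("pics/"+n,im[:,:,::-1])
E
cat > a.py <<'E'
from h import *
np.set_printoptions(precision=4,suppress=True)
ims=[]
Z={"knob":.102,"spot":.059,"gauge":.011,"gauge_stand":0,"indexer_base":0,"white_bottle":0,"vial":0,"click_pin":.049}
obs={}
for n in("scene","top"):
    im=capture(n); save(im,n+".png"); c=cam(n); print(n,c[3][:3,3])
    for k,z in Z.items():
        for q in nets.spot_point(k,n)[:2]:
            print(k,round(q["score"],2),np.round(q["point"]),atz(c,q["point"],z)); 
            obs.setdefault(k,{}).setdefault(n,ray(c,q["point"]))
for k,v in obs.items():
    if len(v)==2: print("tri",k,tri(list(v.values())))
s,t,r=st();print(s["t"],t,r.as_matrix(),s["opening"])
print(camera_params("wrist"))
E
python3 a.py
```

```text
scene [-0.0453  1.1774  0.6828]
knob 0.87 [221. 204.] [0.5593 0.4527 0.102 ]
spot 0.95 [220. 199.] [0.6133 0.4038 0.059 ]
gauge_stand 0.62 [258. 311.] [0.3423 0.3206 0.    ]
gauge_stand 0.6 [178. 252.] [0.6962 0.0376 0.    ]
indexer_base 0.7 [254. 206.] [0.5677 0.4431 0.    ]
white_bottle 0.72 [291. 269.] [0.3664 0.4787 0.    ]
vial 0.74 [293. 236.] [0.4223 0.5236 0.    ]
top [0.3375 0.2702 0.9994]
knob 0.68 [173. 187.] [0.5637 0.4463 0.102 ]
spot 0.77 [163. 209.] [0.5998 0.3966 0.059 ]
gauge 0.71 [263. 241.] [0.3445 0.3169 0.011 ]
gauge_stand 0.76 [150. 303.] [0.6504 0.1448 0.    ]
gauge_stand 0.76 [138. 341.] [0.6844 0.0398 0.    ]
indexer_base 0.66 [182. 194.] [0.5624 0.4448 0.    ]
white_bottle 0.61 [254. 180.] [0.3689 0.4793 0.    ]
vial 0.41 [234. 164.] [0.4219 0.5223 0.    ]
click_pin 0.49 [173. 162.] [0.5783 0.5216 0.049 ]
tri knob [0.5645 0.4471 0.0974]
tri spot [0.607  0.4006 0.0571]
tri gauge_stand [ 0.5719  0.102  -0.1617]
tri indexer_base [0.5636 0.4453 0.0024]
tri white_bottle [ 0.3678  0.4788 -0.0003]
tri vial [ 0.4223  0.5227 -0.0008]
0.9 [ 0.2727 -0.6175  0.2387] [[ 0.4039 -0.      0.9148]
 [-0.9148 -0.      0.4039]
 [ 0.     -1.     -0.    ]] 0.9972105738560622
{'fovy': 60.33083259513327, 'cx': 258.99191685522834, 'cy': 192.08556072772103, 'mount': array([[ 1.    ,  0.001 ,  0.0004,  0.0003],
       [-0.0001, -0.2818,  0.9595, -0.1459],
       [ 0.0011, -0.9595, -0.2818,  0.073 ],
       [ 0.    ,  0.    ,  0.    ,  1.    ]])}
```

```bash
python3 -c "
import cv2,numpy as np
a=cv2.imread('pics/top.png')[110:310,120:390];b=cv2.imread('pics/scene.png')[130:330,130:400]
cv2.imwrite('pics/ab.png',np.vstack([cv2.resize(a,(800,592))]))
cv2.imwrite('pics/b.png',np.vstack([cv2.resize(b,(800,592))]))"
```

```text
(no output)
```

View pics/ab.png

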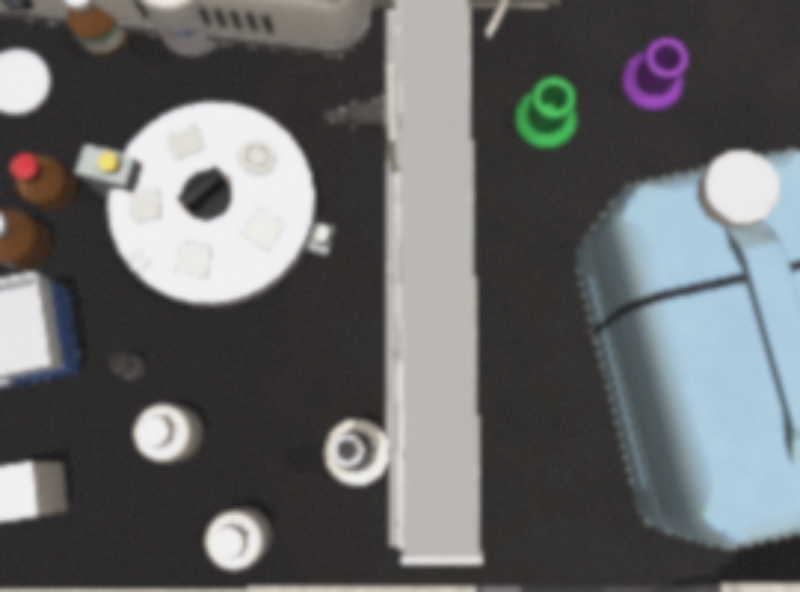

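View pics/b.png

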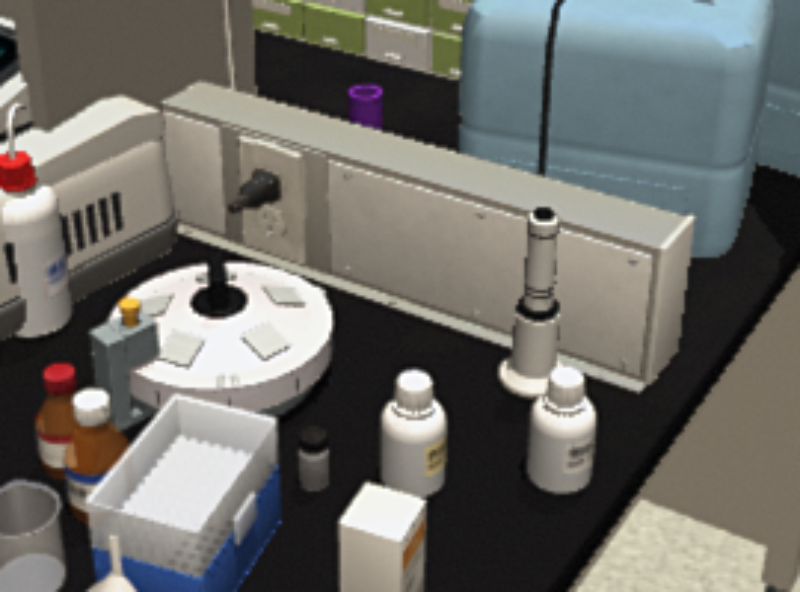

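Top view: turntable hub at crop (205,193), ring coupon (257,155), pointer (320,238), and the real stand with gauge (355,450). The stand stands next to a low partition. The scene view shows the same, with a tall blue carboy beyond the partition. I'll estimate the heights of the obstacles and the pointer direction.

Run:
```python
from h import *
np.set_printoptions(precision=4,suppress=True)
s=cam("scene");t=cam("top")
cr=lambda x,y,ox,oy:(oy+y*.3378,ox+x*.3375)
print("wall corner",tri([ray(s,cr(692,218,130,130)),ray(t,cr(480,557,120,110))]))
print("wall left corner",tri([ray(s,cr(652,246,130,130)),ray(t,cr(403,557,120,110))]))
print("pointer",atz(t,cr(321,232,120,110),.035))
print("pin head",tri([ray(s,cr(130,303,130,130)),ray(t,cr(108,161,120,110))]))
print("gauge top",tri([ray(s,cr(543,213,130,130)),ray(t,cr(350,449,120,110))]),atz(t,cr(350,449,120,110),.155),atz(s,cr(543,213,130,130),.155))
print("stand foot",atz(t,cr(357,452,120,110),.03))
print("rim",[atz(t,cr(x,y,120,110),.049) for x,y in((107,202),(315,202),(211,100),(211,304))])
```

```text
wall corner [0.265  0.2191 0.1241]
wall left corner [0.2696 0.2791 0.1269]
pointer [0.5377 0.3487 0.035 ]
pin head [0.5877 0.5233 0.0987]
gauge top [0.3477 0.317  0.1505] [0.3469 0.3164 0.155 ] [0.3452 0.3246 0.155 ]
stand foot [0.3457 0.3173 0.03  ]
rim [array([0.5639, 0.5364, 0.049 ]), array([0.5618, 0.353 , 0.049 ]), array([0.6567, 0.4468, 0.049 ]), array([0.4723, 0.4424, 0.049 ])]
```

View pics/scene.png

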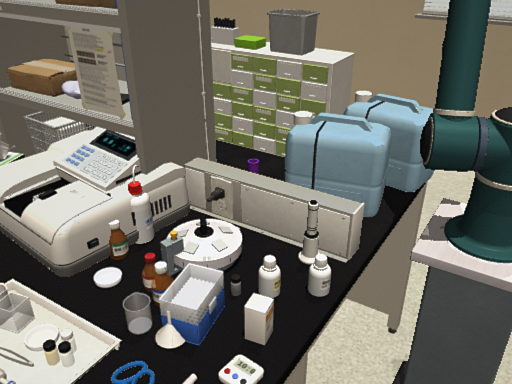

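View pics/top.png

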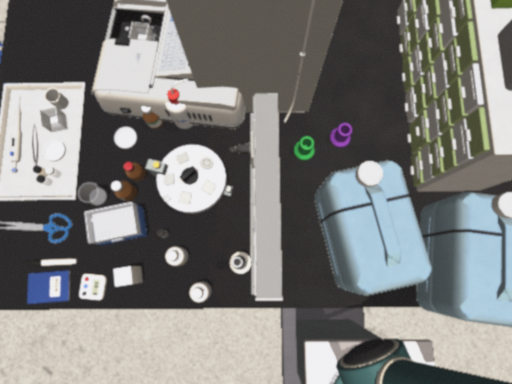

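Run:
```python
from h import *
np.set_printoptions(precision=4,suppress=True)
s=cam("scene");t=cam("top")
for n,a,b in(("cap1",(117,303),(174,370)),("cap2",(97,363),(206,507)),("cabinet",(52,354),(153,487)),("carboy front corner",(152,388),(262,428))):
  rs=[ray(s,a),ray(t,b)];p=tri(rs);print(n,p,proj(s,p),proj(t,p))
```

```text
cap1 [0.5243 0.0369 0.2341] [117.0234 303.175 ] [173.7896 369.8944]
cap2 [ 0.4553 -0.2391  0.2303] [ 96.9848 363.3992] [205.4648 506.6702]
cabinet [ 0.4898 -0.1231  0.389 ] [ 50.8028 342.7258] [170.4728 495.2361]
carboy front corner [ 0.3327 -0.1236  0.1133] [152.13  384.036] [266.6622 430.3356]
```

arm_command([
  [0,0,0,0,-1,0,-1],
  [0,0,0,0,-1,0,-1],
  [0,0,0,0,-1,0,-1],
  [0,0,0,-0.5,-1,0,-1],
  [0,0,0,-0.5,-1,0,-1],
  [0,0,0,-0.5,-1,0,-1],
  [0,0,0,-0.5,-1,0,-1],
  [0,0,0,-0.5,-1,0,-1],
  [0,0,0,-0.5,-1,0,-1],
])

```text
t: 2.02
tool_pos: [0.235, -0.5324, 0.5127]
tcp_rot: [-1.373, 0.903, -0.892]
force: [-0.2, 0.1, 0.1]
opening: 0.998
```

arm_command([
  [0,-0.35,0,-0.9,0,1,-1],
  [0,-0.37,0,-0.9,0,1,-1],
  [0,-0.39,0,-0.9,0,1,-1],
  [0,-0.41,0,-0.9,0,1,-1],
  [0,-0.44,0,-0.5,0,1,-1],
  [0,-0.45,0,0,0,1,-1],
  [0,-0.45,0,0,0,1,-1],
  [0,-0.45,0,0,0,1,-1],
  [0,-0.45,0,0,0,1,-1],
  [0,-0.45,0,0,0,1,-1],
])

```text
t: 3.28
tool_pos: [0.4039, -0.2291, 0.5198]
tcp_rot: [-1.536, 0.394, -0.402]
force: [0.3, 0.2, 0.0]
opening: 1.0
```

arm_command([
  [0,-0.45,0,0,0,1,-1],
  [0,-0.45,0,0,0,1,-1],
  [0,-0.45,0,0,0,1,-1],
  [0,-0.45,0,0,0,1,-1],
  [0,-0.45,0,0,0,1,-1],
  [0,-0.45,0,0,0,1,-1],
  [0,-0.45,0,0,0,1,-1],
  [0,-0.45,0,0,0,1,-1],
  [0,-0.45,0,0,0,1,-1],
  [0,-0.45,0,0,0,1,-1],
])

```text
t: 4.53
tool_pos: [0.4617, 0.0694, 0.5198]
tcp_rot: [-1.57, -0.156, 0.144]
force: [-0.2, 0.4, -0.2]
opening: 0.998
```

arm_command([
  [0,-0.26,0,0.5,0,0.8,-1],
  [0,-0.26,0,0.5,0,0.8,-1],
  [0,-0.26,0,0.6,0,0.8,-1],
  [0,-0.26,0,0.6,0,0.8,-1],
  [0,-0.26,0,0.6,0,0.8,-1],
  [0,-0.26,0,0.6,0.3,0.8,-1],
  [0,-0.26,0,0.6,0.7,0.8,-1],
  [0,-0.26,0,0.6,0.9,0.8,-1],
  [0,-0.26,0,0.6,0.9,0.8,-1],
  [0,-0.26,0,0.6,0.9,0.8,-1],
])

```text
t: 5.78
tool_pos: [0.5387, 0.3654, 0.4116]
tcp_rot: [-1.526, -0.481, 0.452]
force: [-0.3, 0.2, -0.3]
opening: 1.003
```

```bash
cat > k.py <<'E'
from h import *
np.set_printoptions(precision=4,suppress=True)
im=capture("wrist"); save(im,"w1.png"); c=cam("wrist")
for k,z in(("knob",.102),("spot",.059),("indexer_base",0),("gauge_stand",0),("gauge",.011)):
    for q in nets.spot_point(k,"wrist")[:1]: print(k,round(q["score"],2),np.round(q["point"]),atz(c,q["point"],z))
s,t,r=st();print(s["t"],s["joint_positions"],t,r.as_matrix())
E
python3 k.py
```

```text
knob 0.74 [104. 303.] [0.5553 0.4505 0.102 ]
spot 0.63 [146. 306.] [0.6    0.4069 0.059 ]
indexer_base 0.71 [106. 297.] [0.5617 0.4477 0.    ]
gauge_stand 0.77 [269. 236.] [0.642  0.1447 0.    ]
gauge 0.65 [ 91. 136.] [0.34   0.3236 0.011 ]
6.075 [ 0.5612  0.1525  1.4224 -0.0108  1.5491 -0.0314] [0.5389 0.3639 0.414 ] [[ 0.8292  0.0206 -0.5586]
 [ 0.5587  0.0002  0.8294]
 [ 0.0172 -0.9998 -0.0113]]
```

arm_command([
  [0,-0.15,0,0.32,0.9,0.25,-1],
  [0,-0.15,0,0.32,0.9,0.25,-1],
  [0,-0.15,0,0.32,0.9,0.25,-1],
  [0,-0.15,0,0.32,0.9,0.25,-1],
  [0,-0.15,0,0.32,0.9,0.25,-1],
  [0,-0.15,0,0.32,0.9,0.25,-1],
  [0,-0.15,0,0.32,0.9,0.25,-1],
  [0,0,0,0,0,0,-1],
])

```text
t: 7.08
tool_pos: [0.5759, 0.4438, 0.2437]
tcp_rot: [-1.495, -0.621, 0.54]
force: [1.2, 0.5, 0.4]
opening: 0.997
```

```bash
python3 k.py
```

```text
knob 0.62 [164. 240.] [0.5623 0.4452 0.102 ]
spot 0.67 [207. 245.] [0.6046 0.4061 0.059 ]
indexer_base 0.77 [144. 242.] [0.563  0.4473 0.    ]
gauge_stand 0.7 [98. 17.] [0.3463 0.3197 0.    ]
7.375 [ 0.6301  0.3259  1.5101 -0.0168  1.2518 -0.107 ] [0.577  0.4449 0.2473] [[ 0.7358  0.0529 -0.6751]
 [ 0.6752  0.0188  0.7374]
 [ 0.0517 -0.9984 -0.0219]]
```

View pics/w1.png

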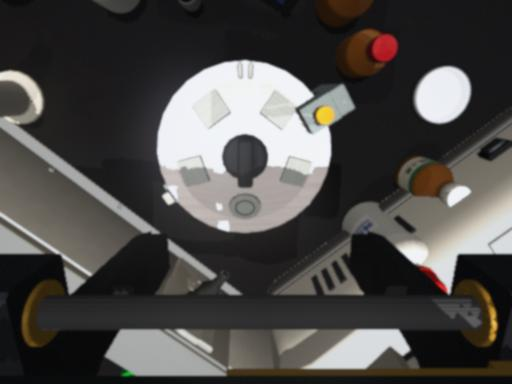

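arm_command([
  [0.15,-0.45,0.35,-0.17,0,0.18,-1],
  [0,0,0,-0.17,0.7,0.18,-1],
  [0,0,0,0,0.9,0,-1],
  [0,0,0,0,0.9,0,-1],
  [0,0,0,0,0.9,0,-1],
  [0,0,0,0,0.5,0,-1],
  [0,0,0,0,0,0,-1],
])

```text
t: 8.25
tool_pos: [0.5656, 0.4465, 0.1371]
tcp_rot: [-1.475, -0.641, 0.624]
force: [0.3, 0.2, 0.1]
opening: 1.001
```

```bash
python3 k.py
```

```text
knob 0.6 [220. 256.] [0.5642 0.4469 0.102 ]
spot 0.7 [269. 253.] [0.6038 0.4063 0.059 ]
indexer_base 0.85 [182. 256.] [0.568  0.4448 0.    ]
8.55 [ 0.6344  0.4109  1.5983 -0.0012  1.1174 -0.1749] [0.5667 0.4475 0.1393] [[ 0.6895  0.0127 -0.7242]
 [ 0.7241  0.008   0.6896]
 [ 0.0145 -0.9999 -0.0037]]
```

arm_command([
  [0,0,0,-0.1,0.9,0.05,0],
  [0,0,0,0,0.9,0,0],
  [0,0,0,0,0.15,0,0],
  [0,0,0,0,0,0,1],
  [0,0,0,0,0,0,1],
  [0,0,0,0,0,0,1],
  [0,0,0,0,0,0,1],
  [0,0,0,0,0,0,1],
])

```text
t: 9.55
tool_pos: [0.5657, 0.4466, 0.0876]
tcp_rot: [-1.475, -0.648, 0.619]
force: [-3.5, -5.2, 2.4]
opening: 0.155
```

arm_command([
  [0,0.6,0,0,0,0,1],
  [0,0.7,0,0,0,0,1],
  [0,0.7,0,0,0,0,1],
  [0,0.7,0,0,0,0,1],
  [0,0.7,0,0,0,0,1],
  [0,0.7,0,0,0,0,1],
  [0,0.7,0,0,0,0,1],
  [0,0.7,0,0,0,0,1],
  [0,0,0,0,0,0,1],
])

```text
t: 10.68
tool_pos: [0.5643, 0.4459, 0.0876]
tcp_rot: [-1.564, 0.02, -0.041]
force: [-0.0, 1.0, -1.9]
opening: 0.154
```

```bash
cat > k2.py <<'E'
from k import *
print(np.degrees(np.arctan2(r.as_matrix()[1,0],r.as_matrix()[0,0])),s["force"],s["wrist_torque"],s["opening"])
E
python3 k2.py
```

```text
knob 0.82 [262. 256.] [0.5633 0.4478 0.102 ]
indexer_base 0.9 [197. 255.] [0.5628 0.447  0.    ]
gauge_stand 0.9 [348.   4.] [0.3465 0.3233 0.    ]
10.975 [ 0.6356  0.4531  1.6411 -0.0035  1.0325  0.6766] [0.5643 0.446  0.0876] [[ 0.9991  0.0137  0.0391]
 [-0.0392  0.0063  0.9992]
 [ 0.0135 -0.9999  0.0069]]
-2.247626373184398 [ 1.0298  0.8642 -1.0071] [-0.201   0.0589  0.0285] 0.15148426333654832
```

View pics/w1.png

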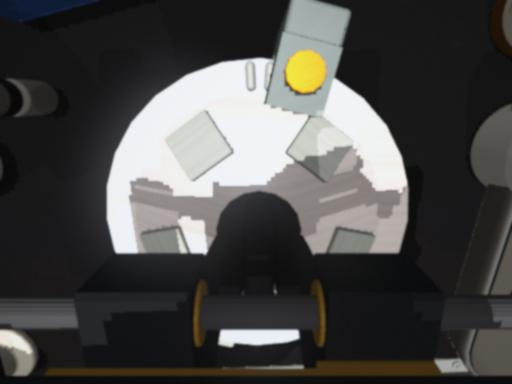

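Run:
```python
from h import *
c=cam("wrist")
C=np.array([.5635,.4465])
for n,p,z in(("ridges",(75,259),.052),("pin",(72,306),.105),("rimL",(197,107),.049),("rimR",(197,408),.049),("rimtop",(58,259),.049)):
    q=atz(c,p,z);d=q[:2]-C;print(n,q,np.linalg.norm(d),np.degrees(np.arctan2(d[1],d[0])))
```

```text
ridges [0.56852926 0.52858565 0.052     ] 0.08223957612201886 86.49396047213267
pin [0.58503909 0.52573852 0.105     ] 0.0821138002992946 74.7929549863808
rimL [0.47773123 0.46514931 0.049     ] 0.08777288027441976 167.7327218165824
rimR [0.65365997 0.45771909 0.049     ] 0.09085531191815178 7.0931617502489965
rimtop [0.56889612 0.53714078 0.049     ] 0.0908012657864725 86.5930323843236
```

arm_command([
  [0,0.5,0,0,0,0,1],
  [0,0.5,0,0,0,0,1],
  [0,0.4,0,0,0,0,1],
  [0,0,0,0,0,0,1],
])

```text
t: 11.48
tool_pos: [0.564, 0.4458, 0.0877]
tcp_rot: [-1.555, 0.184, -0.205]
force: [0.6, 0.6, -0.9]
opening: 0.164
```

```bash
python3 k2.py
```

```text
knob 0.73 [262. 254.] [0.5627 0.448  0.102 ]
indexer_base 0.94 [196. 255.] [0.5632 0.4475 0.    ]
gauge_stand 0.48 [144.  38.] [0.4248 0.5226 0.    ]
11.775 [ 0.636   0.453   1.6413 -0.0046  1.0332  0.8884] [0.564  0.4458 0.0877] [[ 0.9688  0.0137  0.2474]
 [-0.2475  0.0052  0.9689]
 [ 0.0119 -0.9999  0.0084]]
-14.328088813669748 [ 0.2923 -0.3297 -1.2979] [-0.1162 -0.0605  0.7666] 0.15951758377111888
```

View pics/w1.png

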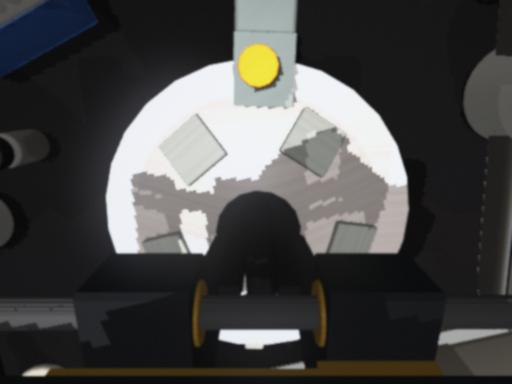

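arm_command([
  [0,0,0,0,0,0,0.3],
  [0,0,0,0,0,0,0.3],
  [0,0,0,0,-0.9,0,0],
  [0,0,0,0,-1,0,0],
  [0,0,0,0,-1,0,0],
  [0,0,0,0,-1,0,0],
  [0,0,0,0,-1,0,0],
  [0,0,0,0,0,0,0],
])

```text
t: 12.78
tool_pos: [0.5627, 0.445, 0.2399]
tcp_rot: [-1.551, 0.193, -0.212]
force: [0.5, -0.6, -0.1]
opening: 0.501
```

```bash
python3 k2.py; python3 -c "
import cv2;a=cv2.imread('pics/w1.png');cv2.imwrite('pics/w2.png',cv2.resize(a[60:310,100:420],(768,600)))"
```

```text
knob 0.87 [180. 256.] [0.5616 0.4466 0.102 ]
spot 0.85 [222. 264.] [0.5549 0.3907 0.059 ]
indexer_base 0.63 [163. 255.] [0.5598 0.443  0.    ]
13.075 [ 0.6349  0.337   1.5203 -0.0009  1.2789  0.8926] [0.5602 0.4432 0.2333] [[ 0.967   0.0048  0.2546]
 [-0.2546  0.0024  0.967 ]
 [ 0.004  -1.      0.0036]]
-14.75217025109577 [ 0.3976  0.0207 -0.0421] [-0.031  -0.0214  0.0162] 0.5068941129519251
```

View pics/w2.png

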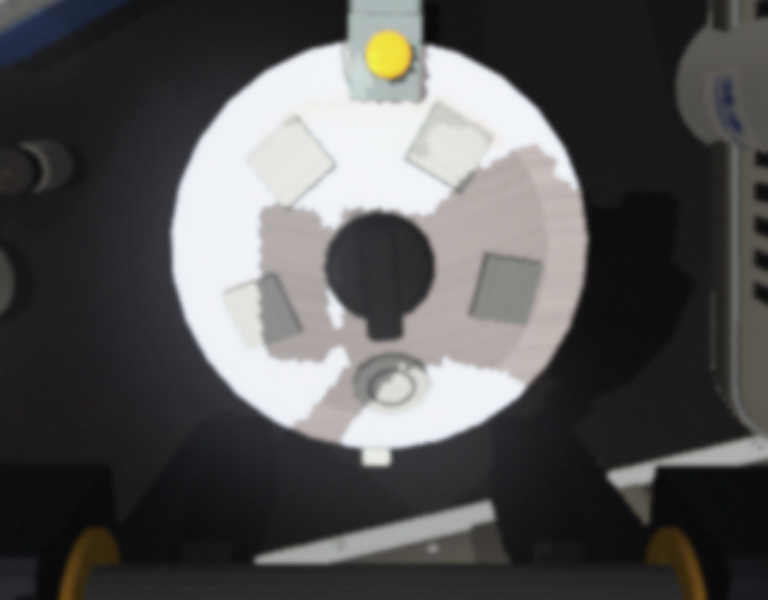

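Run:
```python
from h import *
c=cam("wrist")
f=lambda x,y:(60+y*250/600,100+x*320/768)
P={n:atz(c,f(*p),z) for n,p,z in(("ring",(391,386),.059),("pointer",(377,456),.035),("pin",(388,54),.105),("rimL",(172,240),.049),("rimR",(587,240),.049),("rimT",(380,40),.049),("rimB",(380,449),.049),("c1",(290,161),.057),("c2",(450,147),.057),("c3",(506,289),.057),("c4",(262,311),.057))}
C=np.array([(P["rimL"]+P["rimR"])[:2],(P["rimT"]+P["rimB"])[:2]])/2;print(C)
for C in (np.array([C[0][0],C[1][1]]),(P["rimL"]+P["rimR"]+P["rimT"]+P["rimB"])[:2]/4):
  for n,q in P.items():
    d=q[:2]-C;print(n,q,round(np.linalg.norm(d),4),np.degrees(np.arctan2(d[1],d[0])))
```

```text
[[0.56326672 0.45279811]
 [0.56125727 0.4446934 ]]
ring [0.55220599 0.39163939 0.059     ] 0.0542 -101.77637266070471
pointer [0.53486834 0.34976198 0.035     ] 0.0991 -106.65435798774506
pin [0.58421251 0.5221904  0.105     ] 0.0803 74.87554174158943
rimL [0.47856286 0.47507236 0.049     ] 0.09 160.2696762947614
rimR [0.64797059 0.43052385 0.049     ] 0.0859 -9.49669698519599
rimT [0.58365986 0.5299589  0.049     ] 0.0877 76.54912533292823
rimB [0.53885469 0.3594279  0.049     ] 0.0887 -105.97673980811106
c1 [0.53702984 0.49437278 0.057     ] 0.0562 117.83962286788277
c2 [0.60028796 0.48345167 0.057     ] 0.0536 46.31311640839629
c3 [0.60956841 0.42065208 0.057     ] 0.0522 -27.439785066132625
c4 [0.50783778 0.43753169 0.057     ] 0.0559 -172.6378719748686
ring [0.55220599 0.39163939 0.059     ] 0.058 -99.9869714765689
pointer [0.53486834 0.34976198 0.035     ] 0.1027 -105.46937190735059
pin [0.58421251 0.5221904  0.105     ] 0.0767 73.3600913783432
rimL [0.47856286 0.47507236 0.049     ] 0.0877 162.53962780968817
rimR [0.64797059 0.43052385 0.049     ] 0.0876 -12.002543308003924
rimT [0.58365986 0.5299589  0.049     ] 0.084 75.23929956725068
rimB [0.53885469 0.3594279  0.049     ] 0.0923 -104.68511849474997
c1 [0.53702984 0.49437278 0.057     ] 0.0521 118.94299487087375
c2 [0.60028796 0.48345167 0.057     ] 0.0515 42.38639252885607
c3 [0.60956841 0.42065208 0.057     ] 0.055 -30.7046391207873
c4 [0.50783778 0.43753169 0.057     ] 0.0556 -168.35719845303723
```

arm_command([
  [0,-0.3,0,0.07,1,0.12,0],
  [0,0,0,0,1,0,0],
  [0,0,0,0,1,0,0],
  [0,0,0,0,1,0,0],
  [0,0,0,0,0.9,0,0],
  [0,0,0,0,0.3,0,0],
  [0,0,0,0,0,0,0],
])

```text
t: 13.95
tool_pos: [0.5625, 0.4464, 0.0708]
tcp_rot: [-1.564, 0.165, -0.167]
force: [-0.0, 0.2, 2.8]
opening: 0.502
```

arm_command([
  [0,0,0,0,-0.3,0,0],
  [0,0,0,0,0,0,1],
  [0,0,0,0,0,0,1],
  [0,0,0,0,0,0,1],
  [0,0,0,0,0,0,1],
])

```text
t: 14.58
tool_pos: [0.5639, 0.4453, 0.0797]
tcp_rot: [-1.565, 0.163, -0.168]
force: [0.0, -0.6, -0.2]
opening: 0.157
```

```bash
cat > s.py <<'E'
from h import *
np.set_printoptions(precision=4,suppress=True)
s,t,r=st();m=r.as_matrix();print(s["t"],t,"yaw",np.degrees(np.arctan2(m[1,0],m[0,0])),np.array(s["force"]),np.array(s["wrist_torque"]),s["opening"])
E
python3 s.py
```

```text
14.575 [0.5639 0.4453 0.0797] yaw -12.071735344504972 [ 0.0428 -0.5751 -0.1579] [-0.0552  0.007   0.0524] 0.15738514025532488
```

arm_command([
  [0,0.4,0,0,0,0,1],
  [0,0.3,0,0,0,0,1],
  [0,0,0,0,0,0,1],
])

```text
t: 14.95
tool_pos: [0.5639, 0.4453, 0.0798]
tcp_rot: [-1.558, 0.244, -0.25]
force: [1.1, 0.4, 0.6]
opening: 0.174
```

```bash
python3 s.py
```

```text
14.95 [0.5639 0.4453 0.0798] yaw -18.012597817416758 [1.1427 0.4175 0.6207] [-0.0845 -0.1598  0.7401] 0.1735633444823339
```

arm_command([
  [0,0.4,0,0,0,0,1],
  [0,0.4,0,0,0,0,1],
  [0,0.2,0,0,0,0,1],
  [0,0,0,0,0,0,1],
])

```text
t: 15.45
tool_pos: [0.5637, 0.4457, 0.0798]
tcp_rot: [-1.541, 0.359, -0.366]
force: [1.1, -0.3, 0.4]
opening: 0.173
```

```bash
python3 s.py; python3 -c "
from h import *
im=capture('wrist');save(im,'g.png');cv2.imwrite('pics/g2.png',cv2.resize(im[0:320,90:430,::-1],(638,600)))"
```

```text
15.45 [0.5637 0.4457 0.0798] yaw -26.491886547917364 [ 1.0709 -0.3288  0.3948] [ 0.0249 -0.1111  0.5682] 0.17348880862326344
```

View pics/g2.png

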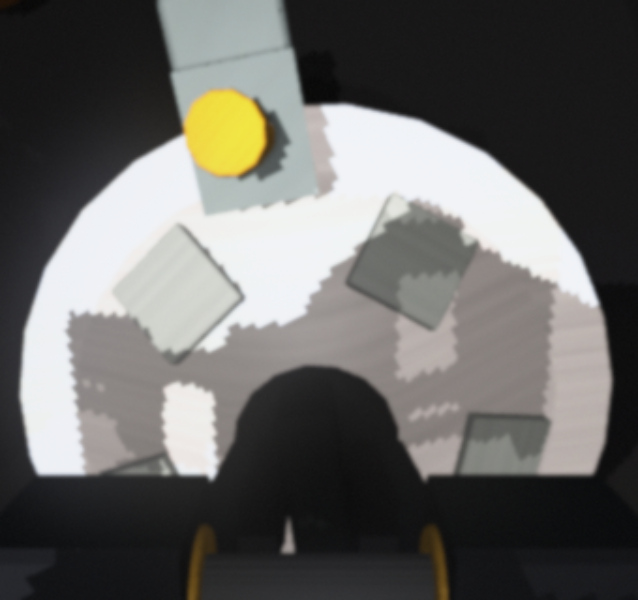

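```bash
python3 - <<'E'
from h import *
c=cam("wrist")
f=lambda x,y:(y*320/600,90+x*340/638)
C=np.array([.5632,.446])
for n,p,z,o in(("pin",(227,132),.105,180),("c1",(180,294),.057,144),("c2",(413,263),.057,-144)):
  q=atz(c,f(*p),z);d=q[:2]-C;print(n,q,round(np.linalg.norm(d),4),np.degrees(np.arctan2(d[1],d[0])),(np.degrees(np.arctan2(d[1],d[0]))+o+180)%360-180)
E
python3 s.py
```

```text
pin [0.58529397 0.52521774 0.105     ] 0.0822 74.41611852442885 -105.58388147557116
c1 [0.54930443 0.49992589 0.057     ] 0.0557 104.44958711357098 -111.550412886429
c2 [0.61009344 0.47916412 0.057     ] 0.0574 35.268834002730536 -108.73116599726947
15.5 [0.5637 0.4457 0.0798] yaw -26.48445830664222 [ 0.3659 -0.0792  0.7786] [-0.0042 -0.1644  0.5576] 0.1759005803179652
```

arm_command([
  [0,-0.5,0,0,0,0,1],
  [0,-0.35,0,0,0,0,1],
  [0,0,0,0,0,0,1],
])

```text
t: 15.88
tool_pos: [0.5635, 0.4451, 0.0797]
tcp_rot: [-1.557, 0.259, -0.263]
force: [1.6, 0.0, 0.1]
opening: 0.158
```

```bash
python3 s.py
```

```text
15.875 [0.5635 0.4451 0.0797] yaw -19.039304194402785 [1.5717 0.0281 0.0526] [ 0.0264 -0.2102 -0.0466] 0.15832046972279853
```

arm_command([
  [0,-0.35,0,0,0,0,1],
  [0,0,0,0,0,0,1],
])

```text
t: 16.12
tool_pos: [0.5636, 0.4451, 0.0797]
tcp_rot: [-1.561, 0.219, -0.223]
force: [0.4, 0.0, 0.8]
opening: 0.158
```

```bash
python3 s.py
```

```text
16.125 [0.5636 0.4451 0.0797] yaw -16.144154629679587 [0.3577 0.0481 0.7772] [-0.0827 -0.15   -0.0009] 0.15750438216226004
```

arm_command([
  [0,0,0,0,0,0,0.3],
  [0,0,0,0,0,0,0.3],
  [0,0,0,0,-0.9,0,0],
  [0,0,0,0,-1,0,0],
  [0,0,0,0,-1,0,0],
  [0,0,0,0,-1,0,0],
  [0,0,0,0,-1,0,0],
  [0,0,0,0,-1,0,0],
  [0,0,0,0,0,0,0],
])

```text
t: 17.25
tool_pos: [0.5606, 0.4454, 0.2584]
tcp_rot: [-1.564, 0.229, -0.223]
force: [1.4, -1.4, -0.1]
opening: 0.499
```

```bash
python3 k2.py; python3 -c "
import cv2;a=cv2.imread('pics/w1.png');cv2.imwrite('pics/w3.png',cv2.resize(a[60:310,100:420],(768,600)))"
```

```text
knob 0.56 [173. 260.] [0.5605 0.4467 0.102 ]
spot 0.63 [214. 261.] [0.5461 0.3915 0.059 ]
indexer_base 0.59 [153. 260.] [0.5613 0.447  0.    ]
gauge_stand 0.48 [280. 134.] [0.3433 0.3252 0.    ]
17.55 [ 0.6367  0.3389  1.4831 -0.0005  1.3358  0.9243] [0.5584 0.4437 0.2523] [[ 0.9589 -0.0127  0.2835]
 [-0.2836 -0.01    0.9589]
 [-0.0093 -0.9999 -0.0132]]
-16.475198393070865 [0.126  0.7768 0.7015] [-0.0413 -0.1071  0.0283] 0.5021144492777624
```

View pics/w3.png

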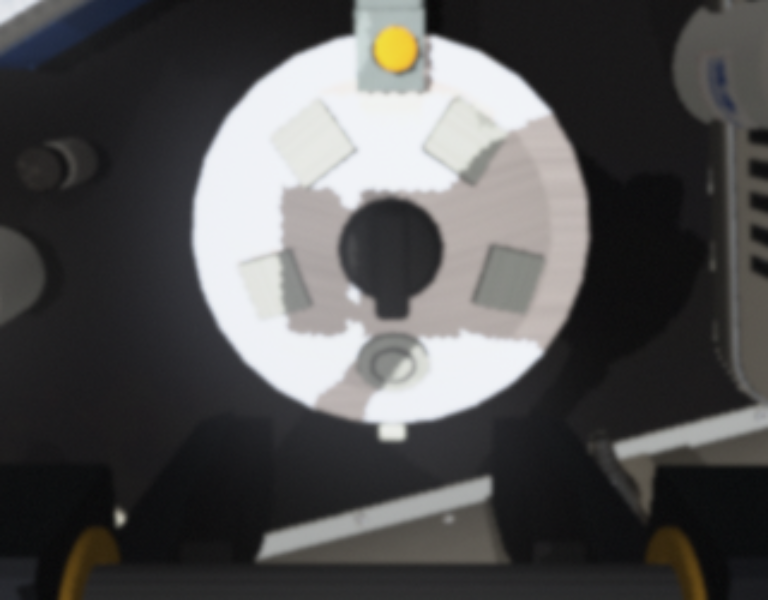

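arm_command([
  [0.09,0,-0.06,-0.8,0,-0.85,0],
  [0,0,0,-0.8,0,-0.85,0],
  [0,0,0,-0.8,0,-0.85,0],
  [0,0,0,-0.8,0,-0.85,0],
  [0,0,0,-0.8,0,-0.85,0],
  [0,0,0,-0.8,0,-0.85,0],
  [0,0,0,-0.6,0,-0.6,0],
  [0,0,0,0,0,0,0],
])

```text
t: 18.55
tool_pos: [0.3449, 0.319, 0.2421]
tcp_rot: [-1.57, 0.236, -0.217]
force: [0.5, 0.0, -0.3]
opening: 0.504
```

```bash
cat > gg.py <<'E'
from k import *
for q in nets.cut_out("gauge","wrist")[:2]:
    m=q["region"];ys,xs=np.nonzero(m);print("gauge mask",round(q["score"],2),len(ys),ys.min(),ys.max(),xs.min(),xs.max(),q["point"])
for q in nets.boxes_of("gauge_stand","wrist")[:2]: print("stand",q)
for P in((.3465,.318,.155),(.3465,.318,.072),(.3465,.318,.0)): print("exp",P,proj(c,np.array(P)))
E
python3 gg.py
```

```text
knob 0.64 [ 27. 455.] [0.5261 0.3929 0.102 ]
spot 0.75 [ 27. 454.] [0.5487 0.3937 0.059 ]
indexer_base 0.31 [156. 258.] [0.3432 0.3208 0.    ]
gauge_stand 0.68 [156. 261.] [0.3461 0.3192 0.    ]
gauge 0.58 [155. 258.] [0.3444 0.323  0.011 ]
18.85 [ 0.6917 -0.1194  2.0056  0.0011  1.2705  0.9806] [0.3472 0.3203 0.2429] [[ 0.9584 -0.0124  0.2852]
 [-0.2853 -0.0089  0.9584]
 [-0.0094 -0.9999 -0.0121]]
gauge mask 0.97 1584 151 205 244 277 [177.8, 258.4]
stand {'point': [147.7, 259.5], 'score': 0.81}
exp (0.3465, 0.318, 0.155) [197.5772 260.8329]
exp (0.3465, 0.318, 0.072) [171.3235 261.198 ]
exp (0.3465, 0.318, 0.0) [157.1485 261.395 ]
```

View pics/w1.png

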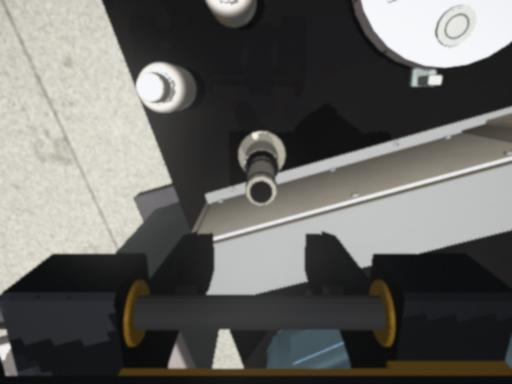

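arm_command([
  [0.08,0,-0.06,0,0.5,0.05,0],
  [0,0,0,0,0.9,0,0],
  [0,0,0,0,0.9,0,0],
  [0,0,0,0,0.9,0,0],
  [0,0,0,0,0.9,0,0],
  [0,0,0,0,0.3,0,0],
  [0,0,0,0,0,0,0],
])

```text
t: 19.82
tool_pos: [0.3511, 0.324, 0.1086]
tcp_rot: [-1.556, 0.226, -0.229]
force: [-0.1, -0.7, 0.4]
opening: 0.499
```

```bash
python3 gg.py; python3 s.py
```

```text
gauge_stand 0.94 [193. 252.] [0.3464 0.3232 0.    ]
gauge 0.73 [197. 250.] [0.3448 0.3234 0.011 ]
20.125 [0.6931 0.0084 2.1469 0.0002 0.9799 0.9832] [0.3517 0.3246 0.11  ] [[ 0.9582  0.0049  0.2862]
 [-0.2862  0.0043  0.9582]
 [ 0.0035 -1.      0.0055]]
gauge mask 0.62 4888 201 338 218 279 [251.4, 249.0]
stand {'point': [188.0, 253.3], 'score': 0.77}
exp (0.3465, 0.318, 0.155) [327.1363 249.5958]
exp (0.3465, 0.318, 0.072) [234.2539 253.0623]
exp (0.3465, 0.318, 0.0) [198.5683 254.3942]
20.225 [0.3515 0.3244 0.1097] yaw -16.628466102827073 [ 0.8129 -0.2223  0.6583] [-0.0049 -0.0795 -0.0541] 0.5008300012986561
```

arm_command([
  [0,0,0,-0.14,0.3,-0.09,0],
  [0,0,0,0,0,0,0],
  [0,0,0,0,0,0,1],
  [0,0,0,0,0,0,1],
  [0,0,0,0,0,0,1],
  [0,0,0,0,0,0,1],
])

```text
t: 20.98
tool_pos: [0.3463, 0.3229, 0.1002]
tcp_rot: [-1.554, 0.224, -0.231]
force: [0.2, -1.1, -0.4]
opening: 0.265
```

```bash
python3 gg.py; python3 s.py
```

```text
spot 0.33 [198. 255.] [0.3486 0.3371 0.059 ]
gauge_stand 0.61 [195. 258.] [0.3461 0.3216 0.    ]
gauge 0.88 [198. 259.] [0.3466 0.3218 0.011 ]
21.275 [0.6977 0.0114 2.1645 0.0001 0.9593 0.9878] [0.3463 0.3229 0.1002] [[ 0.9582  0.0048  0.286 ]
 [-0.286   0.0041  0.9582]
 [ 0.0034 -1.      0.0053]]
gauge mask 0.66 5784 202 350 227 290 [261.7, 257.1]
stand {'point': [187.5, 254.7], 'score': 0.8}
exp (0.3465, 0.318, 0.155) [338.0167 262.4454]
exp (0.3465, 0.318, 0.072) [236.1999 260.4949]
exp (0.3465, 0.318, 0.0) [198.8587 259.7795]
21.375 [0.3463 0.3229 0.1002] yaw -16.61906661196817 [ 0.6447 -0.3998 -0.4402] [-0.0407 -0.0719  0.0024] 0.2682938900050872
```

arm_command([
  [0,0,0,0,-0.5,0,1],
  [0,0,0,0,-1,0,1],
  [0,0,0,0,-1,0,1],
  [0,0,0,0,-1,0,1],
  [0,0,0,0,-1,0,1],
  [0,0,0,0,-1,0,1],
  [0,0,0,0,-0.3,0,1],
  [0,0,0,0,0,0,1],
  [0,0,0,0,0,0,1],
])

```text
t: 22.5
tool_pos: [0.3441, 0.3211, 0.2827]
tcp_rot: [-1.554, 0.224, -0.231]
force: [-0.5, -0.2, -1.8]
opening: 0.264
```

arm_command([
  [0,0,0,0.5,0,0.22,1],
  [0,0,0,0.9,0,0.42,1],
  [0,0,0,0.9,0,0.42,1],
  [0,0,0,0.9,0,0.42,1],
  [0,0,0,0.9,0,0.42,1],
  [0,0,0,0.9,0,0.42,1],
  [0,0,0,0.5,0,0.22,1],
  [0,0,0,0,0,0,1],
])

```text
t: 23.5
tool_pos: [0.5325, 0.345, 0.2703]
tcp_rot: [-1.565, 0.234, -0.223]
force: [-0.5, -0.1, -1.8]
opening: 0.26
```

```bash
python3 gg.py; python3 s.py
```

```text
knob 0.75 [ 50. 260.] [0.5633 0.4493 0.102 ]
spot 0.64 [116. 261.] [0.5474 0.3926 0.059 ]
indexer_base 0.86 [ 62. 260.] [0.562  0.4479 0.    ]
gauge_stand 0.62 [210. 133.] [0.3475 0.3197 0.    ]
gauge 0.63 [198. 259.] [0.5148 0.2911 0.011 ]
23.8 [ 0.5378  0.1721  1.653  -0.0005  1.3235  0.8267] [0.5309 0.3455 0.2722] [[ 0.9586 -0.0058  0.2848]
 [-0.2848 -0.004   0.9586]
 [-0.0044 -1.     -0.0055]]
gauge mask 0.87 5944 194 350 227 289 [259.5, 255.1]
stand {'point': [216.5, 123.1], 'score': 0.75}
exp (0.3465, 0.318, 0.155) [270.7345  68.5508]
exp (0.3465, 0.318, 0.072) [232.8054 109.4812]
exp (0.3465, 0.318, 0.0) [210.9263 133.0916]
23.9 [0.5311 0.3455 0.2724] yaw -16.55419307858942 [-0.2433  0.0916 -2.1881] [-0.0263 -0.0556 -0.0169] 0.261290612549821
```

arm_command([
  [0.6,0,-0.03,0,0,0,1],
  [0.8,0,0,0,0,0,1],
  [0.8,0,0,0,0,0,1],
  [0,0,0,0,0,0,1],
])

```text
t: 24.4
tool_pos: [0.5294, 0.3465, 0.2738]
tcp_rot: [-1.228, 0.175, -0.25]
force: [0.1, 0.1, -1.8]
opening: 0.266
```

```bash
cat > f.py <<'E'
from h import *
np.set_printoptions(precision=4,suppress=True)
im=capture("wrist"); save(im,"w5.png"); c=cam("wrist"); M=np.array(camera_params("wrist")["mount"])
s,t,r=st();m=r.as_matrix()
for k in("nose","gauge"):
  for q in nets.spot_point(k,"wrist")[:1]:
    o,d=ray(c,q["point"]); o=m.T@(o-t);d=m.T@d; print(k,q["score"],q["point"],"tool pt at y=.0892:",o+d*(.0892-o[1])/d[1])
for q in nets.spot_point("spot","wrist")[:1]: sp=atz(c,q["point"],.059);print("spot",q["score"],q["point"],sp)
a=np.array([np.sin(np.radians(20))*np.cos(np.radians(-106)),np.sin(np.radians(20))*np.sin(np.radians(-106)),np.cos(np.radians(20))])
S=np.array([.5476,.3925,.059])
tip=t+m@np.array([0,.0892,0])
print(s["t"],"t",t,"tip",tip,"ang",np.degrees(np.arccos(-m[:,1]@a)),"rot tool",m.T@np.cross(m[:,1],-a)/.15)
print("tip->spot in tool mm",1000*m.T@(S-tip),"force",np.array(s["force"]),"joints",np.array(s["joint_positions"]),s["opening"])
E
python3 f.py
```

```text
gauge 0.81 [198.5, 255.3] tool pt at y=.0892: [-0.0022  0.0892 -0.0015]
spot 0.66 [181.0, 263.1] [0.5502 0.3952 0.059 ]
24.45 t [0.53   0.3473 0.2744] tip [0.5385 0.3753 0.1902] ang 0.9183873547693311 rot tool [0.1004 0.     0.0365]
tip->spot in tool mm [  3.4274 130.194  -24.9823] force [ 0.1818  0.5232 -1.3   ] joints [0.4054 0.022  1.8471 0.2896 1.0703 0.5767] 0.2658254565307941
```

arm_command([
  [0.1,0,0.04,0.05,0.6,-0.25,1],
  [0,0,0,0.05,0.7,-0.25,1],
  [0,0,0,0.04,0.7,-0.25,1],
  [0,0,0,0,0.7,-0.1,1],
  [0,0,0,0,0.5,0,1],
  [0,0,0,0,0,0,1],
  [0,0,0,0,0,0,1],
])

```text
t: 25.48
tool_pos: [0.5366, 0.3585, 0.1663]
tcp_rot: [-1.216, 0.174, -0.237]
force: [0.5, -0.3, -1.5]
opening: 0.267
```

```bash
python3 f.py; python3 -c "
import cv2;a=cv2.imread('pics/w5.png');cv2.imwrite('pics/w6.png',cv2.resize(a[90:310,130:400],(736,600)))"
```

```text
gauge 0.83 [196.9, 254.8] tool pt at y=.0892: [-0.0026  0.0892 -0.0002]
spot 0.59 [187.9, 262.6] [0.5497 0.3946 0.059 ]
25.525 t [0.5365 0.3584 0.1664] tip [0.5443 0.3876 0.0824] ang 0.4263283037783319 rot tool [ 0.0233  0.     -0.0438]
tip->spot in tool mm [ 1.9626 23.9397 -2.6507] force [ 0.5445  0.2978 -2.3958] joints [0.4092 0.1317 1.9395 0.3514 0.8818 0.4869] 0.2612507988495799
```

View pics/w6.png

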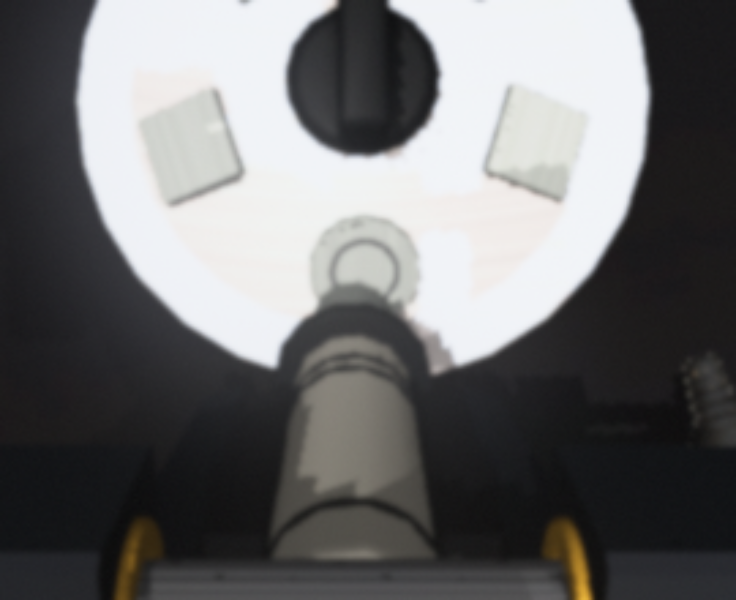

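arm_command([
  [0.02,0,-0.04,0.06,0.2,-0.02,1],
  [0,0,0,0.04,0.2,0,1],
  [0,0,0,0,0.15,0,1],
  [0,0,0,0,0,0,1],
  [0,0,0,0,0,0,1],
  [0,0,0,0,0,0,1],
])

```text
t: 26.42
tool_pos: [0.5422, 0.3628, 0.1518]
tcp_rot: [-1.212, 0.167, -0.245]
force: [0.2, 0.6, -1.5]
opening: 0.262
```

```bash
for i in 1 2 3; do python3 f.py | tail -3; done
```

```text
spot 0.95 [198.4, 258.1] [0.5505 0.3914 0.059 ]
26.475 t [0.5422 0.3628 0.1518] tip [0.5509 0.3923 0.0681] ang 0.20129656394870446 rot tool [-0.0139 -0.      0.0189]
tip->spot in tool mm [-3.2559  8.2864 -3.7471] force [-0.3856  0.1066 -1.3977] joints [0.4136 0.1537 1.945  0.3595 0.8438 0.478 ] 0.26384379482245723
spot 0.68 [198.7, 257.9] [0.5503 0.3912 0.059 ]
26.675 t [0.5422 0.3628 0.1519] tip [0.5509 0.3922 0.0682] ang 0.21081994898386572 rot tool [-0.0146 -0.      0.0197]
tip->spot in tool mm [-3.3102  8.3661 -3.7811] force [-0.175   0.2234 -1.5295] joints [0.4135 0.1536 1.945  0.3595 0.8437 0.478 ] 0.2676626429706533
spot 0.79 [197.6, 258.0] [0.5505 0.392  0.059 ]
26.875 t [0.5422 0.3628 0.1518] tip [0.5508 0.3922 0.068 ] ang 0.19848318708520282 rot tool [-0.0136 -0.      0.0187]
tip->spot in tool mm [-3.2295  8.2555 -3.6866] force [ 0.0573 -0.0591 -1.9187] joints [0.4135 0.1537 1.9451 0.3595 0.8437 0.478 ] 0.2600604569822662
```

arm_command([
  [0,0,0,-0.07,0.05,-0.04,1],
  [0,0,0,0,0.08,0,1],
  [0,0,0,0,0,0,1],
  [0,0,0,0,0,0,1],
])

```text
t: 27.52
tool_pos: [0.5398, 0.3636, 0.1471]
tcp_rot: [-1.212, 0.168, -0.245]
force: [0.2, 0.0, -1.7]
opening: 0.266
```

```bash
for i in 1 2 3; do python3 f.py | tail -2; done
```

```text
27.575 t [0.5398 0.3636 0.1471] tip [0.5485 0.393  0.0633] ang 0.1645181742839242 rot tool [-0.0111 -0.      0.0156]
tip->spot in tool mm [-0.7119  3.8053 -2.1122] force [ 0.0943 -0.107  -1.3053] joints [0.4164 0.1559 1.9522 0.3617 0.8348 0.477 ] 0.26313689120298
27.775 t [0.5399 0.3636 0.1473] tip [0.5486 0.393  0.0635] ang 0.18413186983915347 rot tool [-0.0127  0.      0.0172]
tip->spot in tool mm [-0.8476  3.9812 -2.291 ] force [ 0.5341 -0.9024 -1.9548] joints [0.4164 0.1557 1.952  0.3617 0.8348 0.477 ] 0.2604078893934841
27.975 t [0.5399 0.3636 0.1473] tip [0.5486 0.393  0.0635] ang 0.182908982948107 rot tool [-0.0126  0.      0.0171]
tip->spot in tool mm [-0.8387  3.9837 -2.245 ] force [-0.0535  1.1888 -1.6466] joints [0.4164 0.1557 1.952  0.3617 0.8348 0.477 ] 0.2663302389064012
```

Not yet in contact, 4 mm to go by the model. I'll advance in small steps and watch the force.

arm_command([
  [0,0,0,0,0.1,-0.01,1],
  [0,0,0,0,0.08,0,1],
  [0,0,0,0,0,0,1],
  [0,0,0,0,0,0,1],
  [0,0,0,0,0,0,1],
])

```text
t: 28.75
tool_pos: [0.5406, 0.3652, 0.1421]
tcp_rot: [-1.212, 0.167, -0.245]
force: [-0.2, 0.1, -1.3]
opening: 0.266
```

```bash
cat > fo.py <<'E'
from h import *
import sys
a=np.array([-.0943,-.3288,.9397]);v=[];l=[]
for i in range(6):
    s,t,r=st();f=np.array(s["force"]);v.append(f@a);l.append(f);capture("wrist")
tip=t+r.as_matrix()@np.array([0,.0892,0]);m=r.as_matrix()
print(s["t"],"axial",np.round(v,2),"mean",np.mean(v),np.mean(l,0),"tip->spot",1000*m.T@(np.array([.5476,.3925,.059])-tip),s["opening"])
E
python3 fo.py
```

```text
29.0 axial [-1.2  -0.47 -0.3  -1.28 -0.24 -1.29] mean -0.797949412451946 [-0.4227838  -0.53639181 -1.07926312] tip->spot [-0.99785476 -1.5589973  -2.05491418] 0.2613874339452719
```

arm_command([
  [0,0,0,0,0.07,0,1],
  [0,0,0,0,0.06,0,1],
  [0,0,0,0,0,0,1],
  [0,0,0,0,0,0,1],
  [0,0,0,0,0,0,1],
])

```text
t: 29.68
tool_pos: [0.5411, 0.3665, 0.1386]
tcp_rot: [-1.212, 0.167, -0.245]
force: [0.1, -1.5, 0.8]
opening: 0.264
```

```bash
python3 fo.py
```

```text
29.925 axial [ 1.21  1.05  0.81  1.   -0.17  0.97] mean 0.8121604539710786 [-0.57846751 -1.24893474  0.36922552] tip->spot [-1.19824963 -5.28043028 -2.19234457] 0.26184473876277103
```

arm_command([
  [0,0,0,0,0.03,0,1],
  [0,0,0,0,0,0,1],
  [0,0,0,0,0,0,1],
  [0,0,0,0,0,0,1],
])

```text
t: 30.48
tool_pos: [0.5412, 0.3668, 0.1378]
tcp_rot: [-1.212, 0.167, -0.245]
force: [-1.1, -1.7, 1.0]
opening: 0.259
```

```bash
python3 fo.py
python3 - <<'E'
from h import *
def crop(n,P,w,h,S):
    im=capture(n);r,c=proj(cam(n),np.array(P)).astype(int);return cv2.resize(im[max(r-h,0):r+h,max(c-w,0):c+w],S,interpolation=cv2.INTER_CUBIC)
P=(.5476,.3925,.059)
a=crop("wrist",P,90,90,(400,400));b=crop("scene",P,50,50,(400,400))
save(np.hstack([a,b]),"end.png")
E
```

```text
30.725 axial [1.56 1.94 1.4  1.35 1.6  1.39] mean 1.5408356263093375 [-1.06537186 -1.4767683   1.01607922] tip->spot [-1.24022167 -6.1520916  -2.24265227] 0.25993498784120544
```

```bash
python3 - <<'E'
from h import *
np.set_printoptions(precision=4,suppress=True)
for n in("scene","top","wrist"):
    capture(n);c=cam(n);s,t,r=st();tip=t+r.as_matrix()@np.array([0,.0832,0])
    print(n,"model tip px",proj(c,tip))
    for k in("spot","nose","gauge","indexer_base"):
        for q in nets.spot_point(k,n)[:1]: print(k,round(q["score"],2),np.round(q["point"],1),atz(c,q["point"],0 if k=="indexer_base" else .059))
E
python3 s.py
```

```text
scene model tip px [225.8666 222.5701]
spot 0.77 [226.  222.8] [0.5491 0.3937 0.059 ]
indexer_base 0.9 [254.5 206.3] [0.5636 0.4453 0.    ]
top model tip px [182.1841 209.909 ]
spot 0.65 [186.3 212.7] [0.5386 0.387  0.059 ]
indexer_base 0.82 [182.3 192.6] [0.563  0.4495 0.    ]
wrist model tip px [199.0403 258.2932]
spot 0.83 [203.1 260.1] [0.5498 0.391  0.059 ]
gauge 0.67 [200.  255.1] [0.5469 0.3942 0.059 ]
indexer_base 0.81 [140.4 254.5] [0.5616 0.4495 0.    ]
31.625 [0.5412 0.3668 0.1377] yaw -15.956115283393594 [-1.1993 -2.1079  0.7313] [-0.491   0.1244 -0.0163] 0.261294692204564
```

```bash
python3 -c "
from h import *
print(bot.finish_job())"; python3 s.py
```

```text
the job is handed in; nothing more can be done
None
the job is handed in; nothing more can be done
```

I handed the job in with the gauge still held on the ring-marked coupon. No verdict was reported.

**What I did:**
- **Turntable:** I turned it by the bar knob. The first try stopped just short of the click, so I gripped the knob again, went past to about the stop and came back. The wrist picture then showed pin, knob, coupon and pointer in one line.
- **Gauge:** I lifted it straight out of its stand, tilted it 20° to match the coupon's slope, and pressed it on in small steps.

**Last checks:**

| Check | Estimate | Limit |
|---|---|---|
| Tilt from square | about 0.2° (last read at the approach; fingers' axis, gauge assumed in line) | 8° |
| Axial push | about 3.1 N, from a noisy sensor and an assumed zero | 1–7 N |
| Tip pushed in, from force | about 4.9 mm | 2–8 mm |
| Tip pushed in, from position | about 6 mm | 2–8 mm |
| Nose off the ring centre | about 2–3 mm | 8 mm |
| Time at hand-in | about 32 s | 51 s |

**What disagreed or was not checked:**
- **Depth:** the force and position readings differ by about 1 mm.
- **Ring position:** the scene camera put the ring right at the nose. The wrist camera was within a few mm. The top camera, with the gauge in its way, was about 12 mm off, and I left that reading out.
- **Final look:** my last picture went over the viewing limit, so I checked the end position by numbers only.
- **Bottle and vial:** I did not measure them again at the end. The arm and gauge passed well above them.

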